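# Scrape the bone offcuts off the boning board

### The arm

A 6-joint arm with a two-finger parallel gripper is mounted at the origin on the work surface. World frame = base frame: x ahead of the robot, y to its left, z up, the work surface at z = 0. Lengths are in m, angles in degrees, forces in N, time in s.
With the tool pointing down it reaches from about 0.3 to 0.75 m from the base axis. Payload 8.5 kg.
Tool frame: the origin (TCP) lies on the centre line of the jaws, within the pads' length; the fingertips stand 19 mm ahead of it and the grasp point (between the pads) is the TCP (env.tcp_to_tips is the z of the fingertips in the tool frame, in m); z points along the fingers, y is the line along which they close (so a half turn about z gives the same grasp; the last joint's range is limited). The gripper opens to 85 mm and grips with 20 to 120 N. Pads are 22 mm wide; open, the fingers measure 114 mm over their backs; the gripper's body (76 mm by 85 mm) begins 54 mm behind the grasp point. The pads swing forward as they close: fully open they stand 13 mm farther back than shut.
Start: joints at [-77.882, 21.807, 74.336, -0, 83.858, -12.336], TCP at [0.228, -0.501, 0.25] pointing down, gripper open.
Joint ranges: [-178.18, 178.18], [-50.72, 133.34], [12.68, 142.11], [-81.47, 261.47], [9.98, 163.14], [-165.26, 165.26]. Speed limits (degrees/s): [136.94, 136.94, 180, 180, 180, 180].

### API

Orientations are given as a 3x3 rotation matrix whose columns are the frame's x, y, z axes.
In Python, from rig import env gives the robot as it stands.
- The arm moves only by the tool servo_tool, never from a script. Its argument "steps" is a list of rows, each an object of numbers: "tx", "ty", "tz": the shift along the world's x, y, z in cm; "yaw": the turn about the world's z in degrees; "claw": the finger opening in cm, from 0 to 8.54. In form: [{"tx": .., "ty": .., "tz": .., "yaw": .., "claw": ..}, ...]. A call has 1 to 20 rows; each row shifts and turns the commanded pose from where the row before left it; what a row does not reach is not made up. A row lasts 1/10 s, in which the tool goes at most 50 mm and 8.59 degrees, less where a joint would pass 70% of its speed; a pose out of reach is approached as far as the arm can. A call with a gripper value outside its range is refused whole. The fingers move at their own pace and stop on an object; "newtons" is the grip in N (left out, the last holds). Time passes only in rows, so rows that do not move let the fingers close. It gives the time, the measured TCP pose, the force, the opening and the grip force at its end, in the units of the state.
- env.observe(): the state, without advancing time (a new reading comes with each control period).
- env.get_image(name): name is "scene" or "top" or "wrist"; returns (picture, depth): 480x640x3 uint8, red, green, blue; 480x640 float32, m along the optical axis (not along the pixel's ray), 0 where there is no reading.
- env.camera_model(name): a dict with "fovy" (degrees; the focal length in pixels is half the picture's height over the tangent of half this angle, whatever the lens; pixels are square), "cx", "cy" (the principal point, pixels), "T" (4x4, takes a point from camera to world coordinates). Camera axes: x right, y down, z forward; pixel columns grow to the right and rows downward; lengths in m; the calibration is good to about 2 mm. A picture is of the moment at which its call begins: read the wrist's pose just before it. camera_model takes no time and is no camera call; for the wrist camera it gives the pose at the moment of the call.
- env.close_job(): hands the job in; it is judged then, once.
The state is a dict: "time_s": time; "q": joint angles; "qvel": joint speeds; "joint_efforts": joint torques, N m; "position": TCP position; "tool_rot": TCP orientation; "ft_force": force on the tool from outside, world axes, zero at the start; "wrist_torque": the same for the moment, N m; "grip_width": finger opening in m; "gripper_force": force on a finger pad.
Only numpy, scipy, OpenCV 4.12 (cv2) and the standard library are available. Lean on these libraries where they do the work, as an engineer would, in place of code of your own. Each camera call takes 0.05 s, during which the arm holds its last target. There are 200 camera calls.

### The job

Take the yellow-handled scraper from the blue tool tray and, with the edge of its blade pressed lightly on the raised white board, scrape all four bone offcuts over the board's side edge into the red waste pan that stands there; the gripper itself must not touch the offcuts. Then lay the scraper flat in the tool tray again, between the knife and the shears, parallel to them and with its blade pointing away from the robot like theirs. Leave the knife, the shears and the two jars behind the board where they are.

Things in the scene. Friction and masses are not known exactly. Their poses are not given: they have to be found in the camera images.
- board: White cutting board, 325 (its x) x 265 (its y), fixed on a low steel stand. Origin on the table under its centre; its level top is 95 mm above the origin. Its x points away from the robot (within 0.2 rad). The waste pan stands against its +y or its -y edge, the tool tray against the other. The scraper must not bear on it with more than 30 N; 2 to 8 N is right.
- pan: Red open waste pan, outside 325 (x) x 265 (y), 65 high, walls 4, floor 5 thick, fixed. Origin on the table under its centre, axes parallel to the board's. The board's edge overhangs the inside face of the pan's near wall by about 3 mm, so what goes over that edge falls inside.
- tray: Shallow blue tool tray, outside 325 (x) x 265 (y), 20 high, walls 4, floor 5 thick, fixed. Origin on the table under its centre, axes parallel to the board's; its x points away from the robot. The scraper lies in its middle, the knife on its +y side, the shears on its -y side.
- scraper: Rigid scraper, 0.23 kg, flat in the tray. Origin under the grip point, x to the blade, z up. Yellow handle: bar 22 wide, 28 high, x = -85 to 30 mm; yellow shoulder to x = 55, up to 96 wide, with a clamp screw 21 high. Steel blade 130 wide, 3 thick, flush with the underside; its straight edge is clamped somewhere between x = 97 and 115 (differs each time). May turn in the fingers if pressed hard.
- scraper_tail (a point): Rear end of the scraper's handle, 85 mm behind the scraper's origin and 14 mm above its underside. Not known while the scraper is held, like the scraper's pose.
- offcut0: Knuckle bone, tan, 78 long (its x), 38 wide at the knobbly ends, 22 high, about 40 g. Origin under its centre. Lies on the board at the start.
- offcut1: Knuckle bone, tan, 70 long (its x), 38 wide at the ends, 22 high, about 35 g. Origin under its centre. Lies on the board at the start.
- offcut2: Keel-bone piece: flat plate 74 (its x) x 36 x 7, tapering to its +x end, with a ridge, 18 high in all, about 30 g. Origin under its centre. Lies on the board at the start.
- offcut3: Keel-bone piece: flat plate 66 (its x) x 36 x 7, tapering to its +x end, with a ridge, 18 high in all, about 28 g. Origin under its centre. Lies on the board at the start.
- knife: Boning knife with green handle, 265 long, up to 28 wide, 18 high, lying in the tray parallel to the tray's x, 100 mm to the +y side of its middle, blade to +x. Origin underneath, where the handle meets the blade. To be left alone.
- shears: Closed poultry shears with yellow grips, 210 long, 50 wide, 14 high, lying in the tray parallel to the tray's x, about 98 mm to the -y side of its middle, blades to +x. Origin under the pivot. To be left alone.
- jar0: Lidded glass jar, 86 diameter, 110 high, standing on the table just behind the board (beyond its far edge). Origin under its centre. To be left alone.
- jar1: Lidded glass jar like jar0, 86 diameter, 110 high, also just behind the board. To be left alone.
There are look-alikes about, which are no part of the job. Leave any black or orange look-alike of the offcut1 alone. Of the things that look like the scraper, the larger one is meant.

How it is judged (in metres and radians):
On the way, in this order (a step that is already met when the one before it is completed fails the run):
1. the scraper's blade is pressed on the board with more than 1 N, its handle raised at least 20 degrees (contact force between scraper and board above 1 N and angle between scraper's own z axis and vertical above 0.35 rad), for 0.2 s.
2. all four offcuts lie inside the red pan (x of offcut0 in the frame of pan between -0.16 and 0.16 m and y of offcut0 in the frame of pan between -0.13 and 0.13 m and z of each of offcut0, offcut1, offcut2, offcut3 in the frame of pan below 0.06 m and x of offcut1 in the frame of pan between -0.16 and 0.16 m and y of offcut1 in the frame of pan between -0.13 and 0.13 m and x of offcut2 in the frame of pan between -0.16 and 0.16 m and y of offcut2 in the frame of pan between -0.13 and 0.13 m and x of offcut3 in the frame of pan between -0.16 and 0.16 m and y of offcut3 in the frame of pan between -0.13 and 0.13 m), for 0.2 s.
At the end, for the whole second after the job is handed in: All four offcuts rest inside the red pan, below its rim. The scraper rests flat on the tray's floor between knife and shears (within 30 mm of the tray's lengthwise middle line), within 0.15 rad of the tray's x, its handle's end 30 to 160 mm on the robot's side of the tray's middle (all of step 2 and linear speed of each of offcut0, offcut1, offcut2, offcut3 below 0.03 m/s and angle between the x axis of scraper and the x axis of tray, either way round below 0.15 rad and angle between scraper's own z axis and vertical below 0.08 rad and z of scraper in the frame of tray between 0 and 0.02 m and y of scraper in the frame of tray between -0.03 and 0.03 m and x of scraper_tail in the frame of tray between -0.16 and -0.03 m and linear speed of scraper below 0.02 m/s); the robot touches nothing.
It fails at once if the gripper's fingers touch an offcut (contact force between the fingers and offcut0 above 0.5 N or contact force between the fingers and offcut1 above 0.5 N or contact force between the fingers and offcut2 above 0.5 N or contact force between the fingers and offcut3 above 0.5 N).
It fails at once if the scraper is pressed on the board with more than 30 N (contact force between scraper and board above 30 N).
It fails at once if the knife or the shears are shifted by more than 20 mm (distance of any of knife, shears from where it was at the start of the episode above 0.02 m).
It fails at once if a jar behind the board is shifted by more than 20 mm or tipped (distance of any of jar0, jar1 from where it was at the start of the episode above 0.02 m or angle between any of jar0, jar1's own z axis and vertical above 0.2 rad).
It also fails if it takes over 61 s, if anything falls off the work surface, if the arm or the gripper's body presses on something with over 40 N, if the wrist force passes 120 N, or if a joint passes its speed limit or range.

## Working session

There is one attempt and no reset: what is moved stays moved. The work goes in short steps, Python scripts to look and compute and a tool call to move; the robot and the scene stay as the last step left them, time stands still between calls to the robot, and variables do not carry over. Pictures are saved under pics/ and viewed, at most 10 in all, crops included, and the job is handed in when it is done.

Besides the shell and the picture viewer there is one more tool, called by a JSON object that holds its "api" and its "payload". servo_tool: Moves the arm, as the interface text tells. Its arguments: {"type":"object","properties":{"steps":{"type":"array"},"newtons":{"type":"number"}},"required":["steps"]}

```bash
mkdir -p pics; ls
cat > h.py <<'E'
import numpy as np, cv2
from rig import env
def snap(n,f):
    cm=env.camera_model(n); im,d=env.get_image(n)
    cv2.imwrite(f'pics/{f}.png',im[:,:,::-1]); np.savez(f'pics/{f}.npz',im=im,d=d,T=cm['T'],c=[cm['fovy'],cm['cx'],cm['cy']])
    return im,d,cm
def cloud(f):
    z=np.load(f'pics/{f}.npz'); d=z['d']; fo,cx,cy=z['c']; F=240/np.tan(np.radians(fo/2))
    v,u=np.mgrid[:480,:640]; P=np.stack([(u-cx)/F*d,(v-cy)/F*d,d],-1)@z['T'][:3,:3].T+z['T'][:3,3]
    P[d==0]=np.nan
    return z['im'],P
E
python3 - <<'E'
from h import *
for n in('top','scene'):
    im,d,cm=snap(n,n+'0'); print(n,cm)
print(env.observe())
E
```

```text
pics
top {'fovy': 43.62877885870913, 'cx': 320.2100546911946, 'cy': 235.2385223515804, 'T': array([[-0.01975742, -0.97998494,  0.19808877,  0.21728618],
       [-0.99978052,  0.02074603,  0.00291643,  0.12787457],
       [-0.00696761, -0.19798768, -0.98017974,  1.57486805],
       [ 0.        ,  0.        ,  0.        ,  1.        ]])}
scene {'fovy': 51.21391398226244, 'cx': 325.0060570915749, 'cy': 247.93184981950253, 'T': array([[-0.85503164,  0.42077525, -0.30309913,  0.94524552],
       [ 0.51824908,  0.6725947 , -0.52823693,  0.87139693],
       [-0.01840616, -0.60874013, -0.79315614,  1.21515855],
       [ 0.        ,  0.        ,  0.        ,  1.        ]])}
{'time_s': 0.1, 'q': array([-7.78809294e+01,  2.18378742e+01,  7.43785743e+01, -1.54105839e-03,
        8.38603232e+01, -1.23353299e+01]), 'qvel': array([ 0.00207458, -0.00506698, -0.14856236,  0.09030373,  0.01733556,
        0.09723077]), 'joint_efforts': array([ 4.23410616e-03, -4.49221087e+01, -2.31657743e+01, -1.94212107e-04,
        3.70412847e-03,  1.31042304e-05]), 'position': array([ 0.2276267 , -0.50041942,  0.24977735]), 'tool_rot': array([[ 9.10289863e-01,  4.13971342e-01, -3.07454208e-04],
       [ 4.13971374e-01, -9.10288965e-01,  1.30444230e-03],
       [ 2.60129555e-04, -1.31469784e-03, -9.99999102e-01]]), 'ft_force': array([-1.08535672, -0.50436104,  0.04157121]), 'wrist_torque': array([-0.01025347, -0.00657007,  0.0208118 ]), 'gripper_force': 0.0, 'grip_width': 0.08559208818586576}
```

View pics/top0.png

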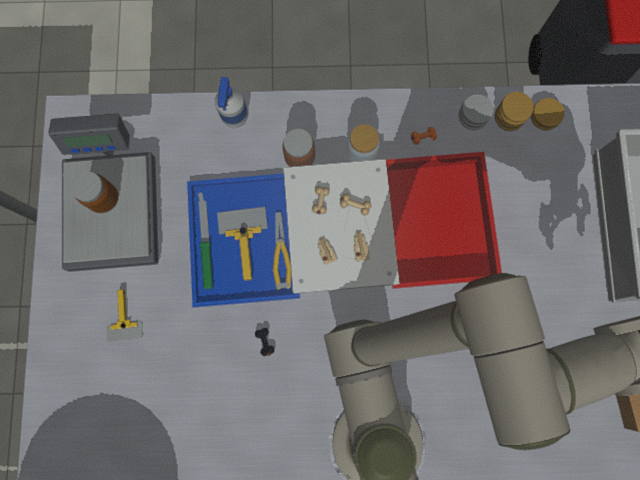

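View pics/scene0.png

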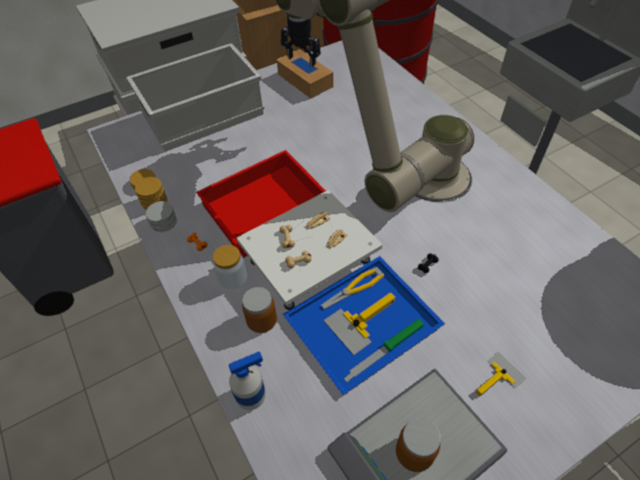

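The scraper candidates are the large one in the blue tray at top(246,240) and a smaller one on the table at top(122,315); I choose the larger. The bones are at (320,198), (355,203), (327,250) and (361,246). The black (264,340) and orange (424,135) bones are decoys. The pan is on the −y side.

Run:
```python
from h import *
im,P=cloud('top0')
for n,p in dict(b_fl=(287,167),b_fr=(386,162),b_nl=(300,288),b_nr=(396,283),scr_tail=(247,277),scr_mid=(245,258),scr_sh=(243,238),bl=(220,212),br=(265,209),nl=(222,231),nr=(267,228),knife_h=(208,280),knife_t=(202,200),sh_grip=(282,280),sh_tip=(279,216),o_a=(320,199),o_b=(355,203),o_c=(327,250),o_d=(361,246),pan=(440,210),pwallfar=(440,157),tray_fl=(190,182),tray_nl=(195,304),jar1=(363,135),jar0=(298,142)).items(): print(n,P[p[1],p[0]].round(4))
big=lambda f,x0,y0,x1,y1,s,o: cv2.imwrite(f'pics/{o}.png',cv2.resize(f[y0:y1,x0:x1,::-1],None,fx=s,fy=s,interpolation=cv2.INTER_CUBIC))
big(im,185,155,405,305,3.6,'crop0')
# board fit
m=(abs(P[...,2]-.095)<.006); m[:, :280]=0; m[:,400:]=0; m[:155]=0;m[295:]=0
r=cv2.minAreaRect(P[m][:,:2].astype(np.float32)*1000); print('board',r, np.nanmedian(P[m][:,2]))
hsv=cv2.cvtColor(im,cv2.COLOR_RGB2HSV)
for nm,(a,b) in dict(tray=(110,130)).items():
    k=(hsv[...,0]>=a)&(hsv[...,0]<=b)&(hsv[...,1]>120); k[:,:180]=0;k[:,305:]=0;k[:165]=0;k[310:]=0
    print(nm,cv2.minAreaRect(P[k][:,:2].astype(np.float32)*1000))
y=(hsv[...,0]>20)&(hsv[...,0]<32)&(hsv[...,1]>150); y[:,:222]=0;y[:,265:]=0;y[:220]=0;y[285:]=0
q=P[y]; h=q[q[:,0]<np.nanmin(q[:,0])+.11]
h=h[np.isfinite(h).all(1)]
c=h.mean(0);print('handle',c,h.min(0),h.max(0),np.linalg.svd(h[:,:2]-c[:2],full_matrices=False)[2][0])
```

```text
b_fl [0.7275 0.2197 0.0031]
b_fr [ 0.7154 -0.0446  0.0649]
b_nl [0.3848 0.1851 0.0898]
b_nr [ 0.3922 -0.0534  0.0913]
scr_tail [0.422  0.3235 0.0379]
scr_mid [0.4728 0.3298 0.0312]
scr_sh [0.5254 0.3349 0.0349]
bl [0.605  0.4019 0.0017]
br [0.6099 0.28   0.0048]
nl [0.5508 0.3945 0.0093]
nr [0.5554 0.2739 0.014 ]
knife_h [0.4181 0.4269 0.024 ]
knife_t [0.6377 0.4499 0.0084]
sh_grip [ 0.4173  0.236  -0.0018]
sh_tip [0.588  0.2418 0.0122]
o_a [0.6056 0.1309 0.1137]
o_b [0.5933 0.0432 0.1137]
o_c [0.4767 0.1161 0.1037]
o_d [0.4835 0.0317 0.1124]
pan [ 0.5978 -0.1917  0.0018]
pwallfar [ 0.7261 -0.1874  0.0648]
tray_fl [0.6861 0.4813 0.018 ]
tray_nl [0.3563 0.4592 0.0248]
jar1 [0.7728 0.0171 0.1147]
jar0 [0.7584 0.1845 0.1125]
board ((560.1757202148438, 82.48786926269531), (359.1009216308594, 265.00836181640625), 3.7319724559783936) 0.0945816782638016
tray ((528.3271484375, 339.62030029296875), (347.4130554199219, 267.0782165527344), 5.56687068939209)
handle [0.47255301 0.32954218 0.03128344] [0.41718818 0.31617312 0.02219107] [0.52699434 0.34578883 0.04181145] [-0.99397702 -0.1095887 ]
```

View pics/crop0.png

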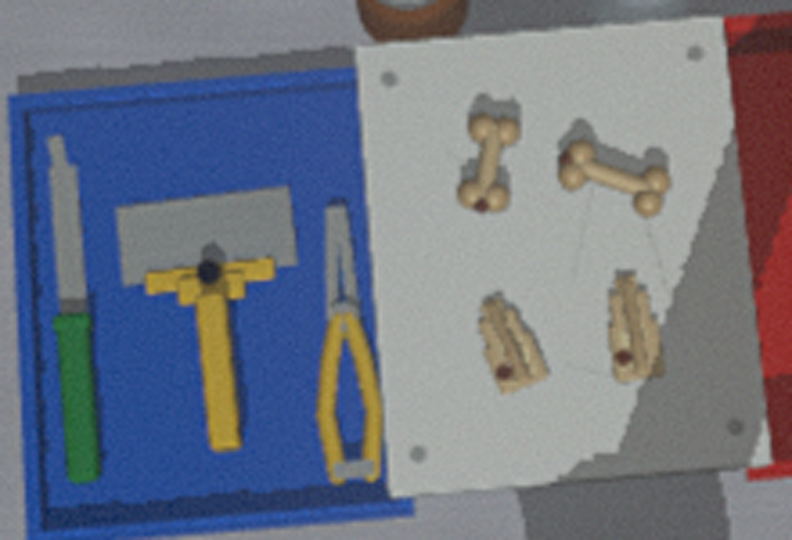

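{"api": "servo_tool", "payload": {"steps": [{"tx": 1.07, "ty": 4.13, "yaw": 8.1, "claw": 6}, {"tx": 1.07, "ty": 4.13, "yaw": 8.1, "claw": 6}, {"tx": 1.07, "ty": 4.13, "yaw": 8.1, "claw": 6}, {"tx": 1.07, "ty": 4.13, "yaw": 8.1, "claw": 6}, {"tx": 1.07, "ty": 4.13, "yaw": 8.1, "claw": 6}, {"tx": 1.07, "ty": 4.13, "yaw": 8.1, "claw": 6}, {"tx": 1.07, "ty": 4.13, "yaw": 8.1, "claw": 6}, {"tx": 1.07, "ty": 4.13, "yaw": 8.1, "claw": 6}, {"tx": 1.07, "ty": 4.13, "yaw": 8.1, "claw": 6}, {"tx": 1.07, "ty": 4.13, "yaw": 8.1, "claw": 6}, {"tx": 1.07, "ty": 4.13, "yaw": 8.1, "claw": 6}, {"tx": 1.07, "ty": 4.13, "yaw": 8.1, "claw": 6}, {"tx": 1.07, "ty": 4.13, "yaw": 8.1, "claw": 6}, {"tx": 1.07, "ty": 4.13, "yaw": 8.1, "claw": 6}, {"tx": 1.07, "ty": 4.13, "yaw": 8.1, "claw": 6}, {"tx": 1.07, "ty": 4.13, "yaw": 8.1, "claw": 6}, {"tx": 1.07, "ty": 4.13, "yaw": 8.1, "claw": 6}, {"tx": 1.07, "ty": 4.13, "yaw": 8.1, "claw": 6}, {"tx": 1.07, "ty": 4.13, "yaw": 8.1, "claw": 6}, {"tx": 1.07, "ty": 4.13, "yaw": 8.1, "claw": 6}]}}

```text
invalid input at $.steps[0]: expected keys tx, ty, tz, yaw, claw
```

{"api": "servo_tool", "payload": {"steps": [{"tx": 1.07, "ty": 4.13, "tz": 0, "yaw": 8.1, "claw": 6}, {"tx": 1.07, "ty": 4.13, "tz": 0, "yaw": 8.1, "claw": 6}, {"tx": 1.07, "ty": 4.13, "tz": 0, "yaw": 8.1, "claw": 6}, {"tx": 1.07, "ty": 4.13, "tz": 0, "yaw": 8.1, "claw": 6}, {"tx": 1.07, "ty": 4.13, "tz": 0, "yaw": 8.1, "claw": 6}, {"tx": 1.07, "ty": 4.13, "tz": 0, "yaw": 8.1, "claw": 6}, {"tx": 1.07, "ty": 4.13, "tz": 0, "yaw": 8.1, "claw": 6}, {"tx": 1.07, "ty": 4.13, "tz": 0, "yaw": 8.1, "claw": 6}, {"tx": 1.07, "ty": 4.13, "tz": 0, "yaw": 8.1, "claw": 6}, {"tx": 1.07, "ty": 4.13, "tz": 0, "yaw": 8.1, "claw": 6}, {"tx": 1.07, "ty": 4.13, "tz": 0, "yaw": 8.1, "claw": 6}, {"tx": 1.07, "ty": 4.13, "tz": 0, "yaw": 8.1, "claw": 6}, {"tx": 1.07, "ty": 4.13, "tz": 0, "yaw": 8.1, "claw": 6}, {"tx": 1.07, "ty": 4.13, "tz": 0, "yaw": 8.1, "claw": 6}, {"tx": 1.07, "ty": 4.13, "tz": 0, "yaw": 8.1, "claw": 6}, {"tx": 1.07, "ty": 4.13, "tz": 0, "yaw": 8.1, "claw": 6}, {"tx": 1.07, "ty": 4.13, "tz": 0, "yaw": 8.1, "claw": 6}, {"tx": 1.07, "ty": 4.13, "tz": 0, "yaw": 8.1, "claw": 6}, {"tx": 1.07, "ty": 4.13, "tz": 0, "yaw": 8.1, "claw": 6}, {"tx": 1.07, "ty": 4.13, "tz": 0, "yaw": 8.1, "claw": 6}]}}

```text
time_s: 2.1
position: [0.4416, 0.3272, 0.25]
tool_rot: [[-0.993, -0.119, -0.001], [-0.119, 0.993, -0.0], [0.001, -0.0, -1.0]]
ft_force: [0.8, 0.0, 0.3]
grip_width: 0.0602
gripper_force: 0.0
```

Run:
```python
from h import *
im,d,cm=snap('wrist','w1')
im,P=cloud('w1')
hsv=cv2.cvtColor(im,cv2.COLOR_RGB2HSV)
y=(hsv[...,0]>20)&(hsv[...,0]<32)&(hsv[...,1]>150)&(P[...,2]>.027)&(P[...,2]<.045)&(abs(P[...,1]-.33)<.05)
h=P[y]; h=h[h[:,0]<h[:,0].min()+.1]; c=h.mean(0)
a=np.linalg.svd(h[:,:2]-c[:2],full_matrices=False)[2][0]; print('handle',c,h.min(0),h.max(0),np.degrees(np.arctan(a[1]/a[0])),len(h))
R,t=cm['T'][:3,:3],cm['T'][:3,3]
```

```text
handle [0.47450282 0.33039754 0.03228998] [0.41561091 0.31664462 0.0272727 ] [0.51555834 0.34293848 0.03466892] 5.987068169746499 1470
```

View pics/w1.png

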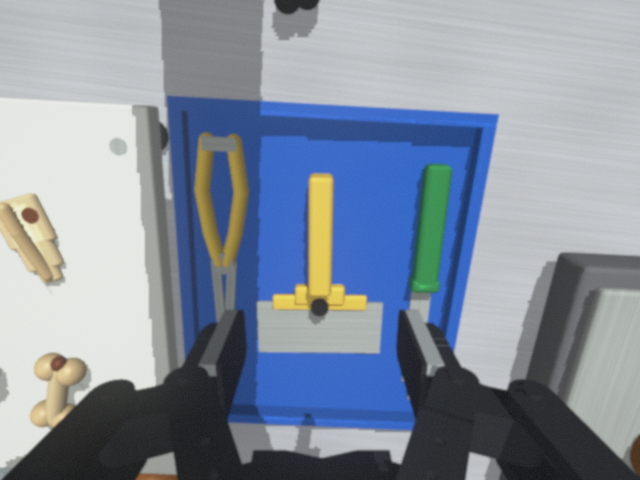

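{"api": "servo_tool", "payload": {"steps": [{"tx": 0.7, "ty": 0.06, "tz": -4, "yaw": -0.8, "claw": 5}, {"tx": 0.75, "ty": 0.07, "tz": -4, "yaw": 0, "claw": 5}, {"tx": 0, "ty": 0, "tz": -4, "yaw": 0, "claw": 5}, {"tx": 0, "ty": 0, "tz": -4, "yaw": 0, "claw": 5}, {"tx": 0, "ty": 0, "tz": -3, "yaw": 0, "claw": 5}, {"tx": 0, "ty": 0, "tz": -1.5, "yaw": 0, "claw": 5}, {"tx": 0, "ty": 0, "tz": -1, "yaw": 0, "claw": 5}, {"tx": 0, "ty": 0, "tz": -0.7, "yaw": 0, "claw": 5}, {"tx": 0, "ty": 0, "tz": 0, "yaw": 0, "claw": 5}]}}

```text
time_s: 3.05
position: [0.4561, 0.3266, 0.028]
tool_rot: [[-0.995, -0.098, -0.001], [-0.098, 0.995, -0.0], [0.001, -0.0, -1.0]]
ft_force: [0.3, 0.5, 0.3]
grip_width: 0.0499
gripper_force: 0.0
```

{"api": "servo_tool", "payload": {"steps": [{"tx": 0, "ty": 0, "tz": 0, "yaw": 0, "claw": 1}, {"tx": 0, "ty": 0, "tz": 0, "yaw": 0, "claw": 1}, {"tx": 0, "ty": 0, "tz": 0, "yaw": 0, "claw": 1}, {"tx": 0, "ty": 0, "tz": 0, "yaw": 0, "claw": 1}, {"tx": 0, "ty": 0, "tz": 0, "yaw": 0, "claw": 1}, {"tx": 0, "ty": 0, "tz": 0, "yaw": 0, "claw": 1}], "newtons": 20}}

```text
time_s: 3.65
position: [0.4566, 0.3269, 0.0293]
tool_rot: [[-0.995, -0.099, 0.002], [-0.099, 0.995, 0.001], [-0.002, 0.001, -1.0]]
ft_force: [-0.8, 0.0, 6.7]
grip_width: 0.0217
gripper_force: 20.3
```

{"api": "servo_tool", "payload": {"steps": [{"tx": 0, "ty": 0, "tz": 0.5, "yaw": 0, "claw": 1}, {"tx": 0, "ty": 0, "tz": 0.5, "yaw": 0, "claw": 1}, {"tx": 0, "ty": 0, "tz": 1, "yaw": 0, "claw": 1}, {"tx": 0, "ty": 0, "tz": 2, "yaw": 0, "claw": 1}, {"tx": 0, "ty": 0, "tz": 2, "yaw": 0, "claw": 1}, {"tx": 0, "ty": 0, "tz": 2, "yaw": 0, "claw": 1}, {"tx": 0, "ty": 0, "tz": 0, "yaw": 0, "claw": 1}, {"tx": 0, "ty": 0, "tz": 0, "yaw": 0, "claw": 1}], "newtons": 20}}

```text
time_s: 4.45
position: [0.4559, 0.3266, 0.1082]
tool_rot: [[-0.995, -0.099, -0.0], [-0.099, 0.995, -0.0], [0.0, -0.0, -1.0]]
ft_force: [-0.7, -0.5, -3.7]
grip_width: 0.0215
gripper_force: 19.9
```

```bash
cat >> h.py <<'E'
def side(f,n='scene'):
    # scraper points in tool-yaw frame: prints (forward,up) profile relative to TCP
    o=env.observe(); im,d,cm=snap(n,f); im,P=cloud(f)
    hsv=cv2.cvtColor(im,cv2.COLOR_RGB2HSV); p=o['position']; R=o['tool_rot']
    Q=P-p; fw=-R[:,0]; lat=R[:,1]; X=Q@fw; Y=Q@lat; Z=Q[...,2]
    y=(hsv[...,0]>20)&(hsv[...,0]<32)&(hsv[...,1]>150)&(abs(Y)<.055)&(abs(X)<.16)&(abs(Z)<.16)
    print('tcp',p.round(4),'f',o['ft_force'].round(2),'yellow n',y.sum())
    if y.sum()>20:
        h=np.c_[X[y],Z[y]]; h=h[np.isfinite(h).all(1)]; m=h.mean(0); a=np.linalg.svd(h-m)[2][0] if len(h)<3000 else 0
        print('mean',m,'pitch',np.degrees(np.arctan2(a[1],a[0])),'x',h[:,0].min(),h[:,0].max(),'z',h[:,1].min(),h[:,1].max())
    return im,X,Y,Z
E
python3 - <<'E'
from h import *
im,*_=side('s2')
cv2.imwrite('pics/s2c.png',cv2.resize(im[150:400,200:520,::-1],None,fx=2.4,fy=2.4))
E
```

```text
tcp [0.4559 0.3266 0.1082] f [-0.66 -0.47 -3.65] yellow n 519
mean [ 0.06112261 -0.00691393] pitch -17.6686893819209 x -0.03302006241998193 0.10087097961825106 z -0.026636357348239895 0.07175281670215448
```

View pics/s2c.png

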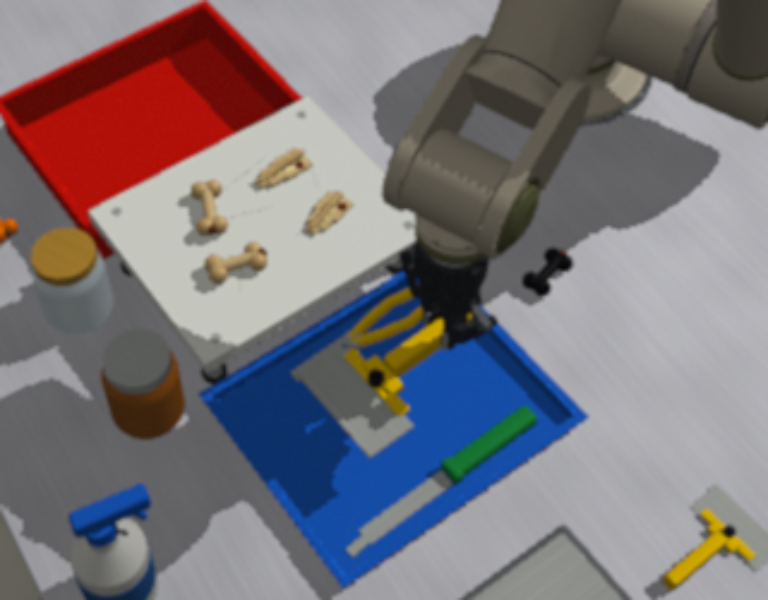

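```bash
cat >> h.py <<'E'
def pitch(f,n='scene'):
    im,X,Y,Z=side(f,n); o=env.observe(); p=o['position']
    hsv=cv2.cvtColor(im,cv2.COLOR_RGB2HSV)
    b=(hsv[...,1]<60)&(abs(Y)<.063)&(X>.02)&(X<.2)&(Z<.02)&(Z+p[2]>.013)
    yl=(hsv[...,0]>20)&(hsv[...,0]<32)&(hsv[...,1]>150)&(abs(Y)<.012)&(abs(X)<.16)&(Z<.03)&(Z+p[2]>.02)
    for nm,k in(('blade',b),('handle',yl)):
        h=np.c_[X[k],Z[k]]
        if len(h)<10: print(nm,len(h)); continue
        for i in range(4):
            c=np.median(h,0); 
            s=np.polyfit(h[:,0],h[:,1],1); r=h[:,1]-np.polyval(s,h[:,0]); h=h[abs(r)<2.5*np.median(abs(r))+.001]
        print(nm,len(h),'slope deg',np.degrees(np.arctan(s[0])),'z at X=0',s[1],'X',h[:,0].min(),h[:,0].max(),'Z',h[:,1].min(),h[:,1].max())
E
python3 - <<'E'
from h import *
pitch('s3'); pitch('t3','top')
E
```

```text
tcp [0.4557 0.3264 0.1075] f [ 0.24  1.21 -3.84] yellow n 518
mean [ 0.06093906 -0.00711257] pitch -17.687339873698683 x -0.0334626703974895 0.10078299759205389 z -0.02792403211941688 0.07281528262910383
blade 844 slope deg -1.5456023425762464 z at X=0 -0.020788005220206573 X 0.03794207962723963 0.1520317540184225 Z -0.02923455398525579 -0.018841434578236976
handle 310 slope deg -11.59737374300115 z at X=0 0.007214645321464686 X -0.0334626703974895 0.10012125387447512 Z -0.023948843571939854 0.007347938148682592
tcp [0.4556 0.3264 0.1073] f [-1.02 -0.56 -2.89] yellow n 7
blade 681 slope deg -3.408102016597933 z at X=0 -0.017976677018556778 X 0.08817615010796188 0.15450091557888096 Z -0.03288606919851543 -0.0183227997214611
handle 0
```

The scraper is lifted and rigid, with no droop. I'll tip it by hinging its edge in the corner between the tray floor and far wall.

{"api": "servo_tool", "payload": {"steps": [{"tx": 1.5, "ty": 0.15, "tz": 0, "yaw": 0, "claw": 1}, {"tx": 2, "ty": 0.2, "tz": 0, "yaw": 0, "claw": 1}, {"tx": 2, "ty": 0.2, "tz": -1, "yaw": 0, "claw": 1}, {"tx": 1.5, "ty": 0.15, "tz": -2, "yaw": 0, "claw": 1}, {"tx": 0, "ty": 0, "tz": -2, "yaw": 0, "claw": 1}, {"tx": 0, "ty": 0, "tz": -1.5, "yaw": 0, "claw": 1}, {"tx": 0, "ty": 0, "tz": -0.6, "yaw": 0, "claw": 1}, {"tx": 0, "ty": 0, "tz": 0, "yaw": 0, "claw": 1}]}}

```text
time_s: 5.4
position: [0.5256, 0.3334, 0.0361]
tool_rot: [[-0.995, -0.099, -0.002], [-0.099, 0.995, -0.001], [0.002, -0.001, -1.0]]
ft_force: [0.1, 0.5, -2.4]
grip_width: 0.0215
gripper_force: 19.9
```

{"api": "servo_tool", "payload": {"steps": [{"tx": 0.2, "ty": 0.02, "tz": 0, "yaw": 0, "claw": 1}, {"tx": 0.2, "ty": 0.02, "tz": 0, "yaw": 0, "claw": 1}, {"tx": 0, "ty": 0, "tz": 0, "yaw": 0, "claw": 1}]}}

```text
time_s: 5.7
position: [0.5305, 0.3342, 0.038]
tool_rot: [[-0.995, -0.098, 0.001], [-0.098, 0.995, 0.0], [-0.001, 0.0, -1.0]]
ft_force: [-0.1, 0.8, -2.4]
grip_width: 0.0217
gripper_force: 19.9
```

{"api": "servo_tool", "payload": {"steps": [{"tx": 0.3, "ty": 0.03, "tz": 0, "yaw": 0, "claw": 1}, {"tx": 0.2, "ty": 0.02, "tz": 0, "yaw": 0, "claw": 1}, {"tx": 0, "ty": 0, "tz": 0, "yaw": 0, "claw": 1}]}}

```text
time_s: 6.0
position: [0.5315, 0.335, 0.0367]
tool_rot: [[-0.995, -0.099, -0.009], [-0.099, 0.995, -0.001], [0.009, 0.0, -1.0]]
ft_force: [-13.8, 2.7, 1.4]
grip_width: 0.0216
gripper_force: 21.2
```

{"api": "servo_tool", "payload": {"steps": [{"tx": 0.2, "ty": 0.02, "tz": 0, "yaw": 0, "claw": 1}, {"tx": 0.2, "ty": 0.02, "tz": 0, "yaw": 0, "claw": 1}, {"tx": 0, "ty": 0, "tz": 0, "yaw": 0, "claw": 1}]}}

```text
time_s: 6.3
position: [0.5331, 0.3358, 0.0361]
tool_rot: [[-0.995, -0.099, -0.014], [-0.099, 0.995, -0.001], [0.014, 0.0, -1.0]]
ft_force: [-24.4, 5.9, 3.0]
grip_width: 0.0217
gripper_force: 23.2
```

Run:
```python
from h import *
pitch('s4')
im,P=cloud('s4')
o=env.observe(); Q=P-o['position']; fw=-o['tool_rot'][:,0]
X=Q@fw; Y=Q@o['tool_rot'][:,1]
hsv=cv2.cvtColor(im,cv2.COLOR_RGB2HSV)
k=(abs(Y)<.09)&(hsv[...,0]>105)&(hsv[...,0]<130)&(hsv[...,1]>120)&(P[...,2]>.013)&(X>.1)&(X<.25)
print(np.percentile(X[k],[2,50,98]),k.sum())
```

```text
tcp [0.5331 0.3358 0.0361] f [-24.35   5.92   2.95] yellow n 479
mean [ 0.0625942  -0.00845134] pitch -16.887541987848067 x 0.00026986358053208797 0.09852953064200952 z -0.025564947146021526 0.04905945502917742
blade 223 slope deg -0.14625228378566682 z at X=0 -0.021389911542805732 X 0.04346824050894843 0.15076160459949103 Z -0.02311321828642065 -0.019246766230082805
handle 263 slope deg -9.528944046838612 z at X=0 0.00611471911445358 X 0.00026986358053208797 0.09648371904478584 Z -0.01609868974643324 0.00798148780377473
[0.14962813 0.15801388 0.16463366] 254
```

{"api": "servo_tool", "payload": {"steps": [{"tx": 0, "ty": 0, "tz": 0.5, "yaw": 0, "claw": 1}, {"tx": 0.1, "ty": 0.01, "tz": 0.5, "yaw": 0, "claw": 1}, {"tx": 0.1, "ty": 0.01, "tz": 0.6, "yaw": 0, "claw": 1}, {"tx": 0.15, "ty": 0.02, "tz": 0.6, "yaw": 0, "claw": 1}, {"tx": 0.2, "ty": 0.02, "tz": 0.6, "yaw": 0, "claw": 1}, {"tx": 0.2, "ty": 0.02, "tz": 0.6, "yaw": 0, "claw": 1}]}}

```text
time_s: 6.95
position: [0.5463, 0.3357, 0.0718]
tool_rot: [[-0.995, -0.098, -0.001], [-0.098, 0.995, -0.0], [0.001, -0.0, -1.0]]
ft_force: [-1.9, -1.0, -2.0]
grip_width: 0.0216
gripper_force: 20.2
```

Run:
```python
from h import *
pitch('s5')
```

```text
tcp [0.5463 0.3357 0.0718] f [-1.88 -0.97 -2.01] yellow n 478
mean [ 0.05507635 -0.02313885] pitch -32.29081374917464 x -0.001631994087333856 0.087333781777288 z -0.05086695500764399 0.037818745632853756
blade 681 slope deg -13.176838006648069 z at X=0 -0.0286054349482728 X 0.042156488965330856 0.13542558316120137 Z -0.05987523924236632 -0.03515188096365046
handle 291 slope deg -26.10927812138679 z at X=0 0.007128290186036188 X -0.001631994087333856 0.087333781777288 Z -0.04684805245456497 0.006703198204236649
```

{"api": "servo_tool", "payload": {"steps": [{"tx": 0.4, "ty": 0.04, "tz": 0.58, "yaw": 0, "claw": 1}, {"tx": 0.35, "ty": 0.03, "tz": 0.58, "yaw": 0, "claw": 1}, {"tx": 0.4, "ty": 0.04, "tz": 0.55, "yaw": 0, "claw": 1}, {"tx": 0.35, "ty": 0.03, "tz": 0.55, "yaw": 0, "claw": 1}, {"tx": 0.4, "ty": 0.04, "tz": 0.52, "yaw": 0, "claw": 1}, {"tx": 0.4, "ty": 0.04, "tz": 0.52, "yaw": 0, "claw": 1}, {"tx": 0.44, "ty": 0.04, "tz": 0.48, "yaw": 0, "claw": 1}, {"tx": 0.44, "ty": 0.04, "tz": 0.48, "yaw": 0, "claw": 1}]}}

```text
time_s: 7.8
position: [0.5791, 0.3387, 0.1143]
tool_rot: [[-0.995, -0.098, 0.001], [-0.098, 0.995, -0.0], [-0.0, -0.0, -1.0]]
ft_force: [-2.4, -0.4, -1.6]
grip_width: 0.0217
gripper_force: 20.2
```

{"api": "servo_tool", "payload": {"steps": [{"tx": 0.48, "ty": 0.05, "tz": 0.44, "yaw": 0, "claw": 1}, {"tx": 0.48, "ty": 0.05, "tz": 0.44, "yaw": 0, "claw": 1}, {"tx": 0.52, "ty": 0.05, "tz": 0.4, "yaw": 0, "claw": 1}, {"tx": 0.52, "ty": 0.05, "tz": 0.4, "yaw": 0, "claw": 1}, {"tx": 0.55, "ty": 0.05, "tz": 0.35, "yaw": 0, "claw": 1}, {"tx": 0.55, "ty": 0.05, "tz": 0.35, "yaw": 0, "claw": 1}]}}

```text
time_s: 8.4
position: [0.61, 0.3418, 0.1379]
tool_rot: [[-0.995, -0.099, -0.0], [-0.099, 0.995, -0.0], [0.0, -0.0, -1.0]]
ft_force: [-0.9, -0.3, -2.1]
grip_width: 0.0218
gripper_force: 20.4
```

Run:
```python
from h import *
pitch('s6')
```

```text
tcp [0.61   0.3418 0.1379] f [-0.93 -0.29 -2.11] yellow n 422
mean [ 0.02495726 -0.04426149] pitch -69.25543869333826 x -0.04421867785249535 0.044451593121319535 z -0.09412502845277637 0.12408657599750161
blade 569 slope deg -50.124056538097534 z at X=0 -0.0428517032307816 X 0.021337360600242303 0.07177734505569418 Z -0.1254357538632105 -0.06759559713682428
handle 182 slope deg -45.97218930064885 z at X=0 -0.008921145182880442 X -0.0433066301599092 0.042269243630279944 Z -0.053784363113361655 0.028688582321337197
```

{"api": "servo_tool", "payload": {"steps": [{"tx": 0, "ty": 0, "tz": 0, "yaw": 0, "claw": 1}, {"tx": 0, "ty": 0, "tz": 0, "yaw": 0, "claw": 1}, {"tx": -0.2, "ty": 0, "tz": 2, "yaw": 0, "claw": 1}, {"tx": 0, "ty": 0, "tz": 4, "yaw": 0, "claw": 1}, {"tx": 0, "ty": 0, "tz": 4, "yaw": 0, "claw": 1}, {"tx": 0, "ty": 0, "tz": 3.2, "yaw": 0, "claw": 1}, {"tx": -0.2, "ty": 0, "tz": 0, "yaw": -8, "claw": 1}, {"tx": -0.2, "ty": -0.8, "tz": 0, "yaw": -8, "claw": 1}, {"tx": -0.2, "ty": -0.8, "tz": 0, "yaw": -8, "claw": 1}, {"tx": -0.2, "ty": -0.8, "tz": 0, "yaw": -8, "claw": 1}, {"tx": -0.2, "ty": -0.8, "tz": 0, "yaw": -8, "claw": 1}, {"tx": -0.2, "ty": -0.8, "tz": 0, "yaw": -8, "claw": 1}, {"tx": -0.2, "ty": -0.8, "tz": 0, "yaw": -8, "claw": 1}, {"tx": -0.2, "ty": -0.8, "tz": 0, "yaw": -8, "claw": 1}, {"tx": -0.2, "ty": -0.8, "tz": 0, "yaw": -8, "claw": 1}, {"tx": -0.2, "ty": -1, "tz": 0, "yaw": -8, "claw": 1}, {"tx": 0, "ty": -1.2, "tz": 0, "yaw": -8, "claw": 1}, {"tx": 0, "ty": 0, "tz": 0, "yaw": -2, "claw": 1}, {"tx": 0, "ty": 0, "tz": 0, "yaw": 0, "claw": 1}], "newtons": 90}}

```text
time_s: 10.35
position: [0.5874, 0.2556, 0.2698]
tool_rot: [[-0.098, 0.995, 0.0], [0.995, 0.098, 0.0], [0.0, 0.0, -1.0]]
ft_force: [-0.1, 0.2, -2.2]
grip_width: 0.0198
gripper_force: 89.3
```

Run:
```python
from h import *
pitch('s7')
im,d,cm=snap('top','t7'); _,P=cloud('t7')
cv2.imwrite('pics/t7c.png',cv2.resize(im[130:320,180:510,::-1],None,fx=2.4,fy=2.4))
```

```text
tcp [0.5874 0.2556 0.2698] f [-0.12  0.16 -2.23] yellow n 250
mean [-0.00660195 -0.01026809] pitch 124.22967932349364 x -0.04545002096773252 0.04484843675361008 z -0.08356352624610752 0.03706449723212879
blade 1411 slope deg 0.13806648341863714 z at X=0 -0.1735093517995098 X 0.037798528239882424 0.19987778631366873 Z -0.1778146805966544 -0.16843196359883106
handle 170 slope deg -49.35251705928869 z at X=0 -0.017018273853453364 X -0.04545002096773252 0.04484843675361008 Z -0.07467242289288822 0.02993249070827564
```

View pics/t7c.png

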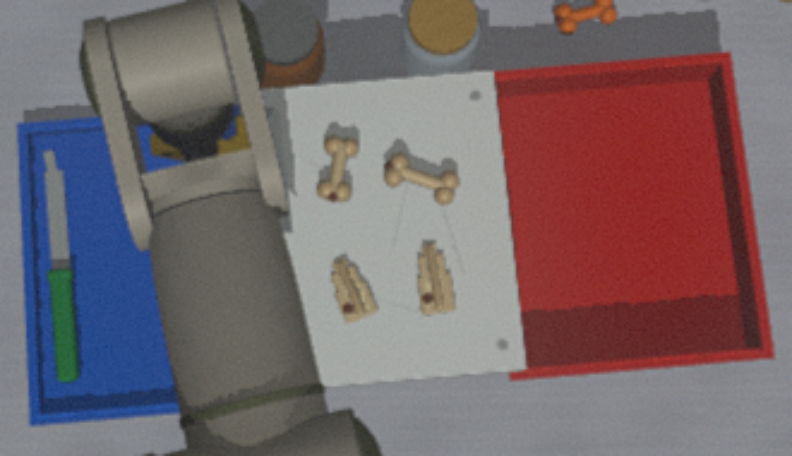

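Run:
```python
from h import *
z=np.load('pics/t7.npz');F=240/np.tan(np.radians(z['c'][0]/2))
def ray(u,v,h):
    u,v=u/2.4+180,v/2.4+130
    r=z['T'][:3,:3]@np.array([(u-z['c'][1])/F,(v-z['c'][2])/F,1]);t=z['T'][:3,3];return (t+r*(h-t[2])/r[2])[:2]
fr,nr=ray(497,73,.095),ray(525,370,.095); v=fr-nr; th=np.arctan2(v[1],v[0]); print(np.degrees(th),np.linalg.norm(v),fr,nr)
R=np.array([[np.cos(th),np.sin(th)],[-np.sin(th),np.cos(th)]])
print('edge y', (R@fr)[1],'x',(R@nr)[0],(R@fr)[0],'left',R@ray(285,88,.095),R@ray(322,385,.095))
for n,(x0,y0,x1,y1) in dict(a=(318,136,360,200),b=(386,155,460,203),c=(332,256,378,321),d=(417,241,456,315)).items():
    c=[R@ray(x,y,.105) for x in(x0,x1) for y in(y0,y1)]; print(n,np.min(c,0).round(3),np.max(c,0).round(3))
print('tcp',R@env.observe()['position'][:2])
```

```text
2.7542589180653656 0.3213204136829182 [ 0.70968164 -0.04417929] [ 0.38873241 -0.0596195 ]
edge y -0.07823014263213955 x 0.385418496289539 0.7067389099724571 left [0.7058935  0.15028498] [0.38430627 0.13165015]
a [0.575 0.074] [0.647 0.123]
b [ 0.564 -0.03 ] [0.621 0.052]
c [0.445 0.065] [0.517 0.117]
d [ 0.446 -0.018] [0.527 0.029]
tcp [0.59900863 0.22742584]
```

Run:
```python
from h import *
z=np.load('pics/t7.npz');F=240/np.tan(np.radians(z['c'][0]/2))
def ray(u,v,h):
    r=z['T'][:3,:3]@np.array([(u-z['c'][1])/F,(v-z['c'][2])/F,1]);t=z['T'][:3,3];return (t+r*(h-t[2])/r[2])[:2]
c0=lambda x,y:(x/3.6+185,y/3.6+155)
c7=lambda x,y:(x/2.4+180,y/2.4+130)
def ln(n,a,b,h):
    p,q=ray(*a,h),ray(*b,h);v=q-p;print(n,p.round(4),q.round(4),np.linalg.norm(v).round(4),'ang',np.degrees(np.arctan2(v[1],v[0])).round(2))
ln('bleft',c0(390,496),c0(357,47),.095)
ln('bright',c0(771,465),c0(724,17),.095)
ln('bfar',c0(724,17),c0(357,47),.095)
ln('bnear',c0(771,465),c0(390,496),.095)
ln('tray left',c0(33,540),c0(9,96),.02)
ln('pan right',c7(773,355),c7(730,54),.065)
ln('pan far',c7(730,54),c7(497,72),.065)
ln('knife',c0(85,480),c0(55,137),.015)
```

```text
bleft [0.3727 0.2015] [0.6949 0.2217] 0.3228 ang 3.57
bright [ 0.3887 -0.0606] [ 0.7116 -0.0418] 0.3235 ang 3.35
bfar [ 0.7116 -0.0418] [0.6949 0.2217] 0.2639 ang 93.62
bnear [ 0.3887 -0.0606] [0.3727 0.2015] 0.2627 ang 93.48
tray left [0.3542 0.4624] [0.6866 0.4876] 0.3333 ang 4.35
pan right [ 0.4027 -0.325 ] [ 0.7358 -0.3044] 0.3338 ang 3.54
pan far [ 0.7358 -0.3044] [ 0.7208 -0.0477] 0.2571 ang 93.35
knife [0.3973 0.4266] [0.6554 0.4535] 0.2595 ang 5.95
```

{"api": "servo_tool", "payload": {"steps": [{"tx": 0.4, "ty": 0, "tz": -1, "yaw": -2.1, "claw": 1}, {"tx": 0.4, "ty": -0.1, "tz": -1.5, "yaw": 0, "claw": 1}, {"tx": 0, "ty": 0, "tz": -0.7, "yaw": 0, "claw": 1}, {"tx": 0, "ty": 0, "tz": -0.3, "yaw": 0, "claw": 1}, {"tx": 0, "ty": 0, "tz": 0, "yaw": 0, "claw": 1}]}}

```text
time_s: 10.95
position: [0.5953, 0.2549, 0.2347]
tool_rot: [[-0.063, 0.998, -0.0], [0.998, 0.063, -0.0], [0.0, -0.0, -1.0]]
ft_force: [-0.2, -0.8, -2.0]
grip_width: 0.0205
gripper_force: 89.1
```

{"api": "servo_tool", "payload": {"steps": [{"tx": 0, "ty": 0, "tz": -0.2, "yaw": 0, "claw": 1}, {"tx": 0, "ty": 0, "tz": -0.2, "yaw": 0, "claw": 1}, {"tx": 0, "ty": 0, "tz": 0, "yaw": 0, "claw": 1}]}}

```text
time_s: 11.25
position: [0.5954, 0.2548, 0.2307]
tool_rot: [[-0.062, 0.998, 0.0], [0.998, 0.062, 0.0], [0.0, 0.0, -1.0]]
ft_force: [0.1, 1.1, -2.1]
grip_width: 0.0201
gripper_force: 89.1
```

{"api": "servo_tool", "payload": {"steps": [{"tx": 0, "ty": 0, "tz": -0.15, "yaw": 0, "claw": 1}, {"tx": 0, "ty": 0, "tz": -0.15, "yaw": 0, "claw": 1}, {"tx": 0, "ty": 0, "tz": 0, "yaw": 0, "claw": 1}]}}

```text
time_s: 11.55
position: [0.5956, 0.2551, 0.2286]
tool_rot: [[-0.062, 0.998, 0.002], [0.998, 0.062, 0.001], [0.001, 0.002, -1.0]]
ft_force: [-0.1, 1.6, 4.1]
grip_width: 0.0203
gripper_force: 90.1
```

{"api": "servo_tool", "payload": {"steps": [{"tx": 0, "ty": 0, "tz": -0.15, "yaw": 0, "claw": 1}, {"tx": 0, "ty": 0, "tz": 0, "yaw": 0, "claw": 1}]}}

```text
time_s: 11.75
position: [0.5956, 0.2555, 0.2282]
tool_rot: [[-0.063, 0.998, 0.003], [0.998, 0.063, 0.002], [0.001, 0.003, -1.0]]
ft_force: [-2.2, 3.8, 10.1]
grip_width: 0.0204
gripper_force: 90.8
```

{"api": "servo_tool", "payload": {"steps": [{"tx": 0.03, "ty": -0.5, "tz": 0.1, "yaw": 0, "claw": 1}, {"tx": 0.06, "ty": -1, "tz": 0, "yaw": 0, "claw": 1}, {"tx": 0.09, "ty": -1.5, "tz": 0, "yaw": 0, "claw": 1}, {"tx": 0.09, "ty": -1.5, "tz": 0, "yaw": 0, "claw": 1}, {"tx": 0.09, "ty": -1.5, "tz": 0, "yaw": 0, "claw": 1}]}}

```text
time_s: 12.25
position: [0.5995, 0.1947, 0.2287]
tool_rot: [[-0.063, 0.998, 0.003], [0.998, 0.063, 0.002], [0.001, 0.003, -1.0]]
ft_force: [-1.2, 5.1, 7.7]
grip_width: 0.0206
gripper_force: 90.5
```

{"api": "servo_tool", "payload": {"steps": [{"tx": 0.09, "ty": -1.5, "tz": 0, "yaw": 0, "claw": 1}, {"tx": 0.09, "ty": -1.5, "tz": 0, "yaw": 0, "claw": 1}, {"tx": 0.09, "ty": -1.5, "tz": 0, "yaw": 0, "claw": 1}, {"tx": 0.09, "ty": -1.5, "tz": 0, "yaw": 0, "claw": 1}]}}

```text
time_s: 12.65
position: [0.6031, 0.1347, 0.2287]
tool_rot: [[-0.062, 0.998, 0.003], [0.998, 0.062, 0.001], [0.001, 0.003, -1.0]]
ft_force: [-0.2, 4.7, 8.9]
grip_width: 0.0204
gripper_force: 90.4
```

Run:
```python
from h import *
pitch('s8')
im=np.load('pics/s8.npz')['im']; cv2.imwrite('pics/s8c.png',cv2.resize(im[100:350,170:490,::-1],None,fx=2.4,fy=2.4))
```

```text
tcp [0.6031 0.1347 0.2287] f [-0.16  4.72  8.9 ] yellow n 204
mean [-0.00636102 -0.01168963] pitch 124.73312576490947 x -0.04498499147192351 0.08299783052861481 z -0.12150505060180036 0.03932478160820832
blade 1065 slope deg -0.0648548723108086 z at X=0 -0.13198222603202064 X 0.020052087573560196 0.1832052119667203 Z -0.13682988432642093 -0.12738815621817254
handle 128 slope deg -50.04971797942715 z at X=0 -0.020585105226516708 X -0.04498499147192351 0.08299783052861481 Z -0.11706581404021574 0.02998368806093968
```

View pics/s8c.png

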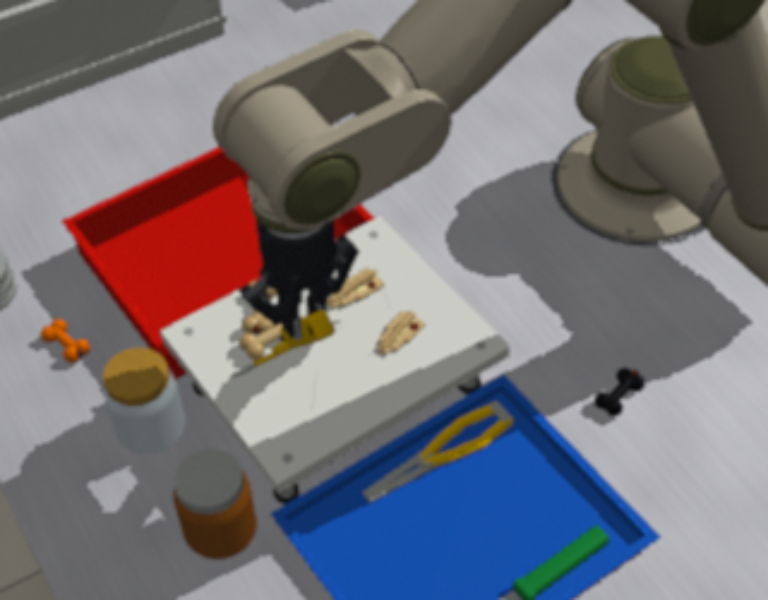

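The blade is pushing both knuckle bones ahead of it cleanly. I'll ease off slightly and finish this pass.

{"api": "servo_tool", "payload": {"steps": [{"tx": 0.09, "ty": -1.5, "tz": 0.05, "yaw": 0, "claw": 1}, {"tx": 0.09, "ty": -1.5, "tz": 0, "yaw": 0, "claw": 1}, {"tx": 0.09, "ty": -1.5, "tz": 0, "yaw": 0, "claw": 1}, {"tx": 0.09, "ty": -1.5, "tz": 0, "yaw": 0, "claw": 1}]}}

```text
time_s: 13.1
position: [0.6065, 0.0742, 0.2287]
tool_rot: [[-0.062, 0.998, 0.002], [0.998, 0.062, 0.001], [0.001, 0.002, -1.0]]
ft_force: [0.3, 4.9, 7.2]
grip_width: 0.0206
gripper_force: 90.2
```

{"api": "servo_tool", "payload": {"steps": [{"tx": 0.09, "ty": -1.5, "tz": 0.1, "yaw": 0, "claw": 1}, {"tx": 0.09, "ty": -1.5, "tz": 0.1, "yaw": 0, "claw": 1}, {"tx": 0.09, "ty": -1.5, "tz": 0, "yaw": 0, "claw": 1}, {"tx": 0.09, "ty": -1.5, "tz": 0, "yaw": 0, "claw": 1}, {"tx": 0.09, "ty": -1.5, "tz": 0, "yaw": 0, "claw": 1}, {"tx": 0, "ty": 0, "tz": 0, "yaw": 0, "claw": 1}, {"tx": 0, "ty": 0, "tz": 1, "yaw": 0, "claw": 1}, {"tx": 0, "ty": 0, "tz": 2, "yaw": 0, "claw": 1}, {"tx": 0, "ty": 0, "tz": 3, "yaw": 0, "claw": 1}]}}

```text
time_s: 14.0
position: [0.6103, 0.0005, 0.2898]
tool_rot: [[-0.063, 0.998, -0.003], [0.998, 0.063, 0.001], [0.001, -0.003, -1.0]]
ft_force: [0.5, -0.1, -2.1]
grip_width: 0.0199
gripper_force: 89.0
```

Run:
```python
from h import *
im,d,cm=snap('scene','s9'); t,_,_=snap('top','t9')
a=im[80:330,170:490,::-1]; b=t[140:310,270:510,::-1]
cv2.imwrite('pics/s9c.png',np.vstack([cv2.resize(a,(400,300)),cv2.resize(b,(400,283))]))
```

```text
(no output)
```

View pics/s9c.png

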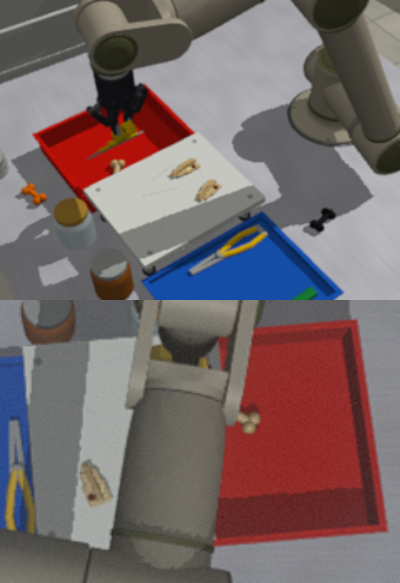

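{"api": "servo_tool", "payload": {"steps": [{"tx": -1.0, "ty": 1.5, "tz": 0, "yaw": 0, "claw": 1}, {"tx": -1.8, "ty": 3.2, "tz": 0, "yaw": 0, "claw": 1}, {"tx": -1.8, "ty": 3.2, "tz": 0, "yaw": 0, "claw": 1}, {"tx": -1.8, "ty": 3.2, "tz": 0, "yaw": 0, "claw": 1}, {"tx": -1.8, "ty": 3.2, "tz": 0, "yaw": 0, "claw": 1}, {"tx": -1.8, "ty": 3.2, "tz": 0, "yaw": 0, "claw": 1}, {"tx": -1.8, "ty": 3.2, "tz": 0, "yaw": 0, "claw": 1}, {"tx": -1.5, "ty": 2.4, "tz": 0, "yaw": 0, "claw": 1}, {"tx": -0.6, "ty": 1, "tz": -1, "yaw": 0, "claw": 1}, {"tx": 0, "ty": 0, "tz": -2, "yaw": 0, "claw": 1}, {"tx": 0, "ty": 0, "tz": -1.8, "yaw": 0, "claw": 1}, {"tx": 0, "ty": 0, "tz": -0.6, "yaw": 0, "claw": 1}, {"tx": 0, "ty": 0, "tz": -0.3, "yaw": 0, "claw": 1}, {"tx": 0, "ty": 0, "tz": 0, "yaw": 0, "claw": 1}]}}

```text
time_s: 15.5
position: [0.472, 0.2406, 0.2327]
tool_rot: [[-0.062, 0.998, 0.0], [0.998, 0.062, -0.0], [-0.0, 0.0, -1.0]]
ft_force: [0.0, -0.0, -2.1]
grip_width: 0.0203
gripper_force: 88.9
```

{"api": "servo_tool", "payload": {"steps": [{"tx": 0, "ty": 0, "tz": -0.2, "yaw": 0, "claw": 1}, {"tx": 0, "ty": 0, "tz": -0.15, "yaw": 0, "claw": 1}, {"tx": 0, "ty": 0, "tz": 0, "yaw": 0, "claw": 1}]}}

```text
time_s: 15.8
position: [0.4718, 0.2407, 0.2293]
tool_rot: [[-0.062, 0.998, 0.0], [0.998, 0.062, 0.0], [0.0, 0.0, -1.0]]
ft_force: [0.9, -0.0, -2.6]
grip_width: 0.0203
gripper_force: 88.9
```

{"api": "servo_tool", "payload": {"steps": [{"tx": 0, "ty": 0, "tz": -0.12, "yaw": 0, "claw": 1}, {"tx": 0, "ty": 0, "tz": 0, "yaw": 0, "claw": 1}]}}

```text
time_s: 16.0
position: [0.4719, 0.241, 0.2287]
tool_rot: [[-0.062, 0.998, 0.001], [0.998, 0.062, 0.001], [0.001, 0.001, -1.0]]
ft_force: [0.6, 2.4, 2.5]
grip_width: 0.0205
gripper_force: 89.9
```

{"api": "servo_tool", "payload": {"steps": [{"tx": 0, "ty": 0, "tz": -0.1, "yaw": 0, "claw": 1}, {"tx": 0, "ty": 0, "tz": 0, "yaw": 0, "claw": 1}]}}

```text
time_s: 16.2
position: [0.472, 0.2413, 0.2283]
tool_rot: [[-0.062, 0.998, 0.002], [0.998, 0.062, 0.001], [0.001, 0.002, -1.0]]
ft_force: [-1.1, 4.3, 8.1]
grip_width: 0.0203
gripper_force: 90.6
```

{"api": "servo_tool", "payload": {"steps": [{"tx": 0.03, "ty": -0.5, "tz": 0.05, "yaw": 0, "claw": 1}, {"tx": 0.06, "ty": -1, "tz": 0, "yaw": 0, "claw": 1}, {"tx": 0.09, "ty": -1.5, "tz": 0, "yaw": 0, "claw": 1}, {"tx": 0.09, "ty": -1.5, "tz": 0, "yaw": 0, "claw": 1}, {"tx": 0.09, "ty": -1.5, "tz": 0, "yaw": 0, "claw": 1}, {"tx": 0.09, "ty": -1.5, "tz": 0, "yaw": 0, "claw": 1}, {"tx": 0.09, "ty": -1.5, "tz": 0, "yaw": 0, "claw": 1}]}}

```text
time_s: 16.9
position: [0.4777, 0.1508, 0.2287]
tool_rot: [[-0.062, 0.998, 0.003], [0.998, 0.062, 0.001], [0.001, 0.003, -1.0]]
ft_force: [-0.7, 4.7, 6.7]
grip_width: 0.02
gripper_force: 90.3
```

{"api": "servo_tool", "payload": {"steps": [{"tx": 0.09, "ty": -1.5, "tz": 0, "yaw": 0, "claw": 1}, {"tx": 0.09, "ty": -1.5, "tz": 0, "yaw": 0, "claw": 1}, {"tx": 0.09, "ty": -1.5, "tz": 0, "yaw": 0, "claw": 1}, {"tx": 0.09, "ty": -1.5, "tz": 0, "yaw": 0, "claw": 1}, {"tx": 0.09, "ty": -1.5, "tz": 0, "yaw": 0, "claw": 1}]}}

```text
time_s: 17.4
position: [0.4822, 0.0757, 0.2287]
tool_rot: [[-0.062, 0.998, 0.003], [0.998, 0.062, 0.001], [0.001, 0.003, -1.0]]
ft_force: [-0.2, 4.4, 6.5]
grip_width: 0.0203
gripper_force: 90.3
```

{"api": "servo_tool", "payload": {"steps": [{"tx": 0.09, "ty": -1.5, "tz": 0.1, "yaw": 0, "claw": 1}, {"tx": 0.09, "ty": -1.5, "tz": 0.1, "yaw": 0, "claw": 1}, {"tx": 0.09, "ty": -1.5, "tz": 0, "yaw": 0, "claw": 1}, {"tx": 0.09, "ty": -1.5, "tz": 0, "yaw": 0, "claw": 1}, {"tx": 0.09, "ty": -1.0, "tz": 0, "yaw": 0, "claw": 1}, {"tx": 0, "ty": 0, "tz": 0, "yaw": 0, "claw": 1}, {"tx": 0, "ty": 0, "tz": 1, "yaw": 0, "claw": 1}, {"tx": 0, "ty": 0, "tz": 2, "yaw": 0, "claw": 1}, {"tx": 0, "ty": 0, "tz": 3, "yaw": 0, "claw": 1}]}}

```text
time_s: 18.3
position: [0.4856, 0.0066, 0.2899]
tool_rot: [[-0.063, 0.998, -0.003], [0.998, 0.063, 0.001], [0.001, -0.003, -1.0]]
ft_force: [0.1, -0.3, -2.4]
grip_width: 0.02
gripper_force: 89.0
```

{"api": "servo_tool", "payload": {"steps": [{"tx": 0.3, "ty": 1.5, "tz": 0, "yaw": 5, "claw": 1}, {"tx": 0.5, "ty": 3, "tz": 0, "yaw": 8, "claw": 1}, {"tx": 0.5, "ty": 3, "tz": 0, "yaw": 8, "claw": 1}, {"tx": 0.5, "ty": 3, "tz": 0, "yaw": 8, "claw": 1}, {"tx": 0.5, "ty": 3, "tz": 0, "yaw": 8, "claw": 1}, {"tx": 0.5, "ty": 3, "tz": 0, "yaw": 8, "claw": 1}, {"tx": 0.5, "ty": 3, "tz": 0, "yaw": 8, "claw": 1}, {"tx": 0.5, "ty": 3, "tz": 0, "yaw": 8, "claw": 1}, {"tx": 0.5, "ty": 3, "tz": 0, "yaw": 8, "claw": 1}, {"tx": 0.5, "ty": 3, "tz": 0, "yaw": 8, "claw": 1}, {"tx": 0.5, "ty": 3, "tz": 0, "yaw": 8, "claw": 1}, {"tx": 0.4, "ty": 1.9, "tz": 0, "yaw": 6, "claw": 1}, {"tx": 0, "ty": 0, "tz": 0, "yaw": 0, "claw": 1}]}}

```text
time_s: 19.6
position: [0.5424, 0.3426, 0.2894]
tool_rot: [[-0.996, -0.085, -0.0], [-0.085, 0.996, 0.0], [0.0, 0.001, -1.0]]
ft_force: [-0.5, -0.5, -2.5]
grip_width: 0.0202
gripper_force: 89.2
```

Run:
```python
from h import *
pitch('s10')
im=np.load('pics/s10.npz')['im']
t,_,_=snap('top','t10')
a=im[60:400,170:510,::-1]; b=t[140:310,180:510,::-1]
cv2.imwrite('pics/s10c.png',np.hstack([cv2.resize(a,(380,380)),cv2.resize(b,(420,380))]))
```

```text
tcp [0.5424 0.3426 0.2894] f [-0.48 -0.52 -2.5 ] yellow n 515
mean [ 0.02706953 -0.05119301] pitch -67.76331207861303 x -0.04032039246091135 0.043463520005594315 z -0.09476574168427399 0.04375906229886972
blade 825 slope deg -50.96197613411595 z at X=0 -0.042510882571610495 X 0.023685691991449438 0.07287593081060158 Z -0.134346907614191 -0.07403057868729723
handle 222 slope deg -55.943072077046565 z at X=0 0.0001252300550463239 X -0.004406652861688842 0.043463520005594315 Z -0.07387530945496157 0.0029149717953574905
```

View pics/s10c.png

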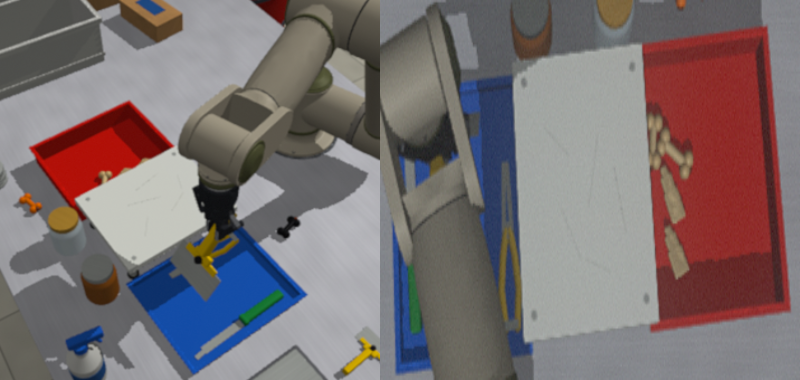

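All four bones are in the pan. Now I'll lower the scraper and lay it down.

{"api": "servo_tool", "payload": {"steps": [{"tx": 0, "ty": 0, "tz": -3, "yaw": 0, "claw": 1}, {"tx": 0, "ty": 0, "tz": -4, "yaw": 0, "claw": 1}, {"tx": 0, "ty": 0, "tz": -4, "yaw": 0, "claw": 1}, {"tx": 0, "ty": 0, "tz": -2.5, "yaw": 0, "claw": 1}, {"tx": 0, "ty": 0, "tz": -1, "yaw": 0, "claw": 1}, {"tx": 0, "ty": 0, "tz": -0.4, "yaw": 0, "claw": 1}, {"tx": 0, "ty": 0, "tz": 0, "yaw": 0, "claw": 1}, {"tx": 0, "ty": 0, "tz": 0, "yaw": 0, "claw": 1}, {"tx": 0, "ty": 0, "tz": 0, "yaw": 0, "claw": 1}], "newtons": 20}}

```text
time_s: 20.6
position: [0.5436, 0.3399, 0.1419]
tool_rot: [[-0.997, -0.079, 0.002], [-0.079, 0.997, 0.001], [-0.002, 0.001, -1.0]]
ft_force: [-0.4, -0.3, -2.7]
grip_width: 0.0202
gripper_force: 89.1
```

{"api": "servo_tool", "payload": {"steps": [{"tx": 0, "ty": 0, "tz": -0.2, "yaw": 0, "claw": 1.2}, {"tx": 0, "ty": 0, "tz": -0.2, "yaw": 0, "claw": 1.2}, {"tx": 0, "ty": 0, "tz": 0, "yaw": 0, "claw": 1.2}], "newtons": 20}}

```text
time_s: 20.9
position: [0.5432, 0.3399, 0.1376]
tool_rot: [[-0.997, -0.08, 0.001], [-0.08, 0.997, 0.0], [-0.001, 0.0, -1.0]]
ft_force: [-2.3, -0.4, 3.8]
grip_width: 0.0203
gripper_force: 90.2
```

{"api": "servo_tool", "payload": {"steps": [{"tx": 0, "ty": 0, "tz": 0, "yaw": 0, "claw": 2.1}, {"tx": 0, "ty": 0, "tz": 0, "yaw": 0, "claw": 2.1}], "newtons": 20}}

```text
time_s: 21.1
position: [0.5432, 0.3399, 0.1373]
tool_rot: [[-0.997, -0.08, 0.001], [-0.08, 0.997, 0.0], [-0.001, 0.0, -1.0]]
ft_force: [-3.7, -1.0, 5.5]
grip_width: 0.0215
gripper_force: 42.7
```

{"api": "servo_tool", "payload": {"steps": [{"tx": 0, "ty": 0, "tz": 0, "yaw": 0, "claw": 2.14}, {"tx": 0, "ty": 0, "tz": 0, "yaw": 0, "claw": 2.14}], "newtons": 20}}

```text
time_s: 21.3
position: [0.5432, 0.3399, 0.1373]
tool_rot: [[-0.997, -0.08, 0.001], [-0.08, 0.997, 0.0], [-0.001, 0.0, -1.0]]
ft_force: [-3.5, -0.3, 5.4]
grip_width: 0.0216
gripper_force: 25.9
```

{"api": "servo_tool", "payload": {"steps": [{"tx": -0.5, "ty": -0.04, "tz": -0.35, "yaw": 0, "claw": 2.14}, {"tx": -0.5, "ty": -0.04, "tz": -0.4, "yaw": 0, "claw": 2.14}, {"tx": -0.5, "ty": -0.04, "tz": -0.4, "yaw": 0, "claw": 2.14}, {"tx": -0.5, "ty": -0.04, "tz": -0.4, "yaw": 0, "claw": 2.14}, {"tx": -0.5, "ty": -0.04, "tz": -0.45, "yaw": 0, "claw": 2.14}, {"tx": -0.47, "ty": -0.04, "tz": -0.45, "yaw": 0, "claw": 2.14}], "newtons": 20}}

```text
time_s: 21.9
position: [0.5132, 0.3374, 0.1122]
tool_rot: [[-0.997, -0.079, 0.001], [-0.079, 0.997, 0.0], [-0.001, 0.0, -1.0]]
ft_force: [-2.8, -0.1, 3.4]
grip_width: 0.0211
gripper_force: 23.7
```

Run:
```python
from h import *
pitch('s11')
im,P=cloud('t10'); hsv=cv2.cvtColor(im,cv2.COLOR_RGB2HSV)
k=(hsv[...,0]>8)&(hsv[...,0]<28)&(hsv[...,1]>50)&(hsv[...,2]>120); k[:,:440]=k[:,:440]; m=np.zeros_like(k); m[180:275,445:475]=1
q=P[k&(P[...,1]<-.06)&(P[...,1]>-.2)&(P[...,0]>.4)&(P[...,0]<.72)]; print(len(q),q.min(0),q.max(0))
```

```text
tcp [0.5132 0.3374 0.1122] f [-2.75 -0.12  3.39] yellow n 440
mean [ 0.03848366 -0.03965998] pitch -53.77595211998281 x -0.045941828834831965 0.06227917076640173 z -0.07888534496096906 0.09815758734477302
blade 607 slope deg -35.46257022522198 z at X=0 -0.031654521402284495 X 0.0231168577851484 0.09667891971564277 Z -0.09823455988735759 -0.04390167028729659
handle 233 slope deg -44.697393480611794 z at X=0 0.0030407984853106063 X -0.004505110169176739 0.06227917076640173 Z -0.06906068394439709 0.002069103721655516
787 [ 0.44891085 -0.14893254  0.00272246] [ 0.64608465 -0.06085416  0.03528975]
```

{"api": "servo_tool", "payload": {"steps": [{"tx": -0.45, "ty": -0.04, "tz": -0.48, "yaw": 0, "claw": 2.14}, {"tx": -0.44, "ty": -0.03, "tz": -0.48, "yaw": 0, "claw": 2.14}, {"tx": -0.4, "ty": -0.03, "tz": -0.52, "yaw": 0, "claw": 2.14}, {"tx": -0.4, "ty": -0.03, "tz": -0.52, "yaw": 0, "claw": 2.14}, {"tx": -0.36, "ty": -0.03, "tz": -0.55, "yaw": 0, "claw": 2.14}, {"tx": -0.35, "ty": -0.03, "tz": -0.55, "yaw": 0, "claw": 2.14}, {"tx": -0.3, "ty": -0.02, "tz": -0.58, "yaw": 0, "claw": 2.14}, {"tx": -0.3, "ty": -0.02, "tz": -0.58, "yaw": 0, "claw": 2.14}]}}

```text
time_s: 22.75
position: [0.4833, 0.335, 0.0689]
tool_rot: [[-0.997, -0.079, 0.0], [-0.079, 0.997, -0.0], [-0.0, -0.0, -1.0]]
ft_force: [-0.1, 1.1, -0.2]
grip_width: 0.0217
gripper_force: 22.3
```

{"api": "servo_tool", "payload": {"steps": [{"tx": -0.25, "ty": -0.02, "tz": -0.6, "yaw": 0, "claw": 2.14}, {"tx": -0.25, "ty": -0.02, "tz": -0.6, "yaw": 0, "claw": 2.14}, {"tx": -0.2, "ty": -0.02, "tz": -0.6, "yaw": 0, "claw": 2.14}, {"tx": -0.2, "ty": -0.02, "tz": -0.6, "yaw": 0, "claw": 2.14}, {"tx": -0.15, "ty": -0.01, "tz": -0.5, "yaw": 0, "claw": 2.14}]}}

```text
time_s: 23.25
position: [0.473, 0.3341, 0.0399]
tool_rot: [[-0.997, -0.079, 0.0], [-0.079, 0.997, 0.0], [-0.0, 0.0, -1.0]]
ft_force: [0.8, 0.0, 0.1]
grip_width: 0.0214
gripper_force: 22.1
```

Run:
```python
from h import *
pitch('s12')
```

```text
tcp [0.473  0.3341 0.0399] f [0.75 0.   0.12] yellow n 450
mean [ 0.05589879 -0.01281298] pitch -20.918759441863564 x -0.02879587341118112 0.09002737481725008 z -0.031135648400225376 0.05099614331763518
blade 56 slope deg -3.7709979569588 z at X=0 -0.017747848819000708 X 0.061605089419096336 0.13563068048214239 Z -0.026182803974930065 -0.02002740476776594
handle 216 slope deg -10.142906683021977 z at X=0 0.0023087150981023897 X -0.02651232143019607 0.08545674333979322 Z -0.01885633146631411 0.008143169467525628
```

{"api": "servo_tool", "payload": {"steps": [{"tx": -0.1, "ty": -0.01, "tz": -0.4, "yaw": 0, "claw": 2.14}, {"tx": -0.05, "ty": 0, "tz": -0.3, "yaw": 0, "claw": 2.14}, {"tx": 0, "ty": 0, "tz": -0.2, "yaw": 0, "claw": 2.14}, {"tx": 0, "ty": 0, "tz": 0, "yaw": 0, "claw": 2.14}]}}

```text
time_s: 23.7
position: [0.4712, 0.334, 0.0325]
tool_rot: [[-0.997, -0.08, 0.0], [-0.08, 0.997, -0.0], [-0.0, -0.0, -1.0]]
ft_force: [-4.1, -2.6, 11.1]
grip_width: 0.0215
gripper_force: 23.7
```

{"api": "servo_tool", "payload": {"steps": [{"tx": 0, "ty": 0, "tz": 0.1, "yaw": 0, "claw": 2.4}, {"tx": 0, "ty": 0, "tz": 0, "yaw": 0, "claw": 3}, {"tx": 0, "ty": 0, "tz": 0, "yaw": 0, "claw": 4.5}, {"tx": 0, "ty": 0, "tz": 0, "yaw": 0, "claw": 4.5}, {"tx": 0, "ty": 0, "tz": 0, "yaw": 0, "claw": 4.5}, {"tx": 0, "ty": 0, "tz": 1, "yaw": 0, "claw": 4.5}, {"tx": 0, "ty": 0, "tz": 4, "yaw": 0, "claw": 4.5}, {"tx": 0, "ty": 0, "tz": 5, "yaw": 0, "claw": 4.5}, {"tx": 0, "ty": 0, "tz": 5, "yaw": 0, "claw": 4.5}, {"tx": 0, "ty": 0, "tz": 5, "yaw": 0, "claw": 4.5}, {"tx": 0, "ty": 0, "tz": 0, "yaw": 0, "claw": 4.5}]}}

```text
time_s: 24.8
position: [0.4732, 0.335, 0.2403]
tool_rot: [[-0.997, -0.08, 0.013], [-0.08, 0.997, 0.006], [-0.013, 0.005, -1.0]]
ft_force: [0.3, 0.5, -0.9]
grip_width: 0.045
gripper_force: 0.0
```

Run:
```python
from h import *
im,d,cm=snap('wrist','w9'); im,P=cloud('w9')
hsv=cv2.cvtColor(im,cv2.COLOR_RGB2HSV)
y=(hsv[...,0]>20)&(hsv[...,0]<32)&(hsv[...,1]>150)&(P[...,2]>.022)&(P[...,2]<.06)&(abs(P[...,1]-.335)<.05)
h=P[y]; h=h[h[:,0]<h[:,0].min()+.1]; c=h.mean(0)
a=np.linalg.svd(h[:,:2]-c[:2],full_matrices=False)[2][0]
print('handle',c,h.min(0),h.max(0),np.degrees(np.arctan(a[1]/a[0])),len(h),'slope',np.degrees(np.polyfit(h[:,0],h[:,2],1)[0]))
print('mid y', .3445+(c[0]-.526)*.061, 'tail tray x',h[:,0].min()-.526)
t,_,_=snap('top','t13')
cv2.imwrite('pics/f.png',np.hstack([cv2.resize(im[:,:,::-1],(400,300)),cv2.resize(t[140:320,180:420,::-1],(400,300))]))
```

```text
handle [0.48370535 0.3353807  0.03229631] [0.42161371 0.32266592 0.02815046] [0.52158626 0.34701544 0.03470005] 3.7333037537070757 1506 slope 0.04812644318944458
mid y 0.3419200260526342 tail tray x -0.10438629243339936
```

View pics/f.png

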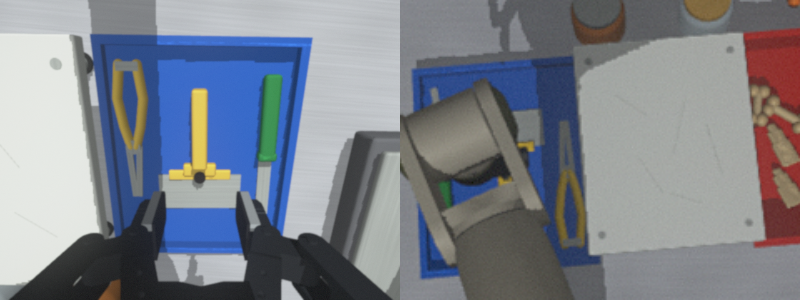

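The scraper lies flat at 3.7°, about 6 mm from the tray's middle line with its tail at −0.104 m. The four bones are in the pan, and the knife and shears have not moved.

```bash
python3 -c "
from rig import env
print(env.close_job())"
```

```text
the job is handed in; nothing more can be done
None
```

The job is handed in at about 25 s: all four offcuts are in the red pan, and the scraper lies flat in the tray between the knife and shears with its blade pointing away. The hand-in returned no verdict.

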